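# Open the club gauge's battery tube

## Robot

A 7-joint arm with a two-finger parallel gripper is mounted at the origin on the work surface. World frame = base frame: x ahead of the robot, y to its left, z up, the work surface at z = 0. Lengths are in m, angles in degrees, forces in N, time in s.
With the tool pointing down it reaches from about 0.4 to 0.85 m from the base axis. Payload 6.9 kg.
Tool frame: the origin (TCP) lies on the mounting face of the last link; the fingertips stand 173 mm ahead of it and the grasp point (between the pads) lies 155 mm ahead of it; x points along the fingers, y is the direction in which the jaws open and shut, and the axes are right-handed (so a half turn about x gives the same grasp; the last joint's range is limited). The gripper opens to 85 mm and grips with 20 to 120 N. Pads are 22 mm wide; open, the fingers measure 114 mm over their backs; the gripper's body (76 mm by 85 mm) begins 54 mm behind the grasp point. The pads swing forward as they close: fully open they stand 13 mm farther back than shut.
Start: joints at [-71.075, 29.078, -13.613, 85.955, 7.202, 65.827, -8.869], TCP at [0.139, 0.609, 0.405] pointing down, gripper open.
Joint ranges: [-176.47, 176.47], [-13.61, 117.27], [-81.72, 77.17], [0.22, 143.17], [-87.28, 267.28], [10, 112.55], [-165.47, 165.47]. Speed limits (degrees/s): [136.94, 136.94, 180, 180, 180, 180, 180].

## Interface

Orientations are given as a 3x3 rotation matrix whose columns are the frame's x, y, z axes.
In Python, from station import robot gives the robot as it stands.
- The arm moves only by the tool apply_moves, never from a script. Its argument "deltas" is a list of rows, each an object with "offset": the shift along the tool's x, y, z in mm, a list of three; "angular": the turn, a rotation vector about the tool's x, y, z in rad, a list of three. In form: [{"offset": [tx, ty, tz], "angular": [ax, ay, az]}, ...]. A call has 1 to 12 rows; each row is the pose to reach, as a shift and turn from the pose commanded when the call began, along the tool's axes at that moment; what a row does not reach only later rows make up. A row lasts 1/8 s, in which the tool goes at most 62.5 mm and 10.7 degrees, less where a joint would pass 70% of its speed; a pose out of reach is approached as far as the arm can. A call with a gripper value outside its range is refused whole. "fingers" is the finger opening in mm, from 0 to 85.4, set as the call begins (left out, the last holds). The fingers move at their own pace and stop on an object; "squeeze" is the grip in N (left out, the last holds). Time passes only in rows, so rows that repeat a pose let the fingers close. It gives the time, the measured TCP pose, the force and the opening at its end, in the units of the state.
- robot.sense(): the state, without advancing time (a new reading comes with each control period).
- robot.read_camera(name): name is "scene" or "top" or "wrist"; returns the picture (420x560x3 uint8, red, green, blue); there is no depth.
- robot.camera_params(name): a dict with "fovy" (degrees; the focal length in pixels is half the picture's height over the tangent of half this angle, whatever the lens; pixels are square), "cx", "cy" (the principal point, pixels), "distortion" ([k1, k2, p1, p2, k3] as OpenCV has them; the pictures are not rectified), "R" (3x3) and "t" (3): a world point X has camera coordinates R X + t; the wrist camera has in their place "T_tool_cam" (4x4, takes a point from camera to tool coordinates, whose origin is the TCP and whose axes are the tool frame's). Camera axes: x right, y down, z forward; pixel columns grow to the right and rows downward; lengths in m; the calibration is good to about 2 mm. A picture is of the moment at which its call begins: read the wrist's pose just before it. camera_params takes no time and is no camera call.
- robot.hand_in(): hands the job in, once; it reports no verdict.
The state is a dict: "time_s": time; "joint_pos": joint angles; "dq": joint speeds; "effort": joint torques, N m; "tcp_pos": TCP position; "eef_rot": TCP orientation; "contact_force": force on the tool from outside, world axes, zero at the start; "torque": the same for the moment, N m; "finger_gap": finger opening in m.
Only numpy, scipy, OpenCV 4.12 (cv2) and the standard library are available. Lean on these libraries where they do the work, as an engineer would, in place of code of your own. Each camera call takes 0.05 s, during which the arm holds its last target.

## Task

Unscrew the orange screw cap from the battery tube on the grey club gauge without forcing its thread, keeping hold of it as it comes free because the spring-loaded cell underneath pushes it off. Then stand the cap, grip upward, flat in the blue tray and let go; do not let the cap touch the bench or the green mat, and leave the grey tray, spare cell, spirit level, spray can, tape and screwdriver where they are.

Things in the scene. Friction and masses are not known exactly. Their poses are not given: they have to be found in the camera images.
- cap: Orange screw cap, 0.08 to 0.17 kg, 72 mm tall, axis vertical, z up. Origin: centre of its open underside. Skirt 60 mm across from 0 to 40 mm above the origin (bore 51 mm, 36 mm deep). Right-hand thread: counter-clockwise seen from above unscrews it, climbing 14 mm per turn. It starts 1.4 to 1.85 turns from coming free; its yaw does not tell how many.
- neck_top (a point): Centre of the top rim of the threaded neck (49 mm over the thread, two-start) on the gauge, 97 mm above the bench; z up. The cap's origin starts 28 to 33 mm below this point and leaves the thread at about 7 mm below it, give or take 2. A sprung cell in the neck pushes the cap up, about 5 N at first, 2.5 to 3 N when it frees, and then jumps up.
- blue_tray: Loose blue open tray, 140 x 140 x 30 mm outside, walls and floor 4 mm, 0.6 kg, empty. Origin: centre of its underside; z up.
- blue_tray_in (a point): Centre of the inner floor of the blue tray, 4 mm or so above the bench.
- grey_tray: Loose grey tray of the same size, holding the spare cell; not for the cap. Origin: centre of its underside. The two trays may be on either side.
- spare_cell: Bystander: spare battery cell standing in the grey tray, 33 mm across, 60 mm tall. Origin: centre of its underside.
- level: Bystander: black spirit level standing on the mat, 24 x 150 x 45 mm tall. Origin: centre of its underside, y along its length.
- duster: Bystander: red spray can, 66 mm across, 190 mm tall, standing at the left. Origin: centre of its underside.
- tape: Bystander: roll of tape lying flat, 90 mm across, 20 mm tall. Origin: centre of its underside.
- driver: Bystander: screwdriver lying at the right, 180 mm long.
- gauge: The fixed club gauge, 220 x 580 mm. Origin: centre of its underside; y along its length; tube axis at x -55, y +100 mm. Flat top 50 mm high round the tube; 100 mm behind the axis a rail with a club shaft, up to 135 mm high there, rising to 0.23 m far right. With the cap off, the 31 mm thick copper cell stands 36 mm above the neck: lift the cap well over it before moving sideways.
- table: The wooden bench, top at height 0.
- cutting_mat: Thin green mat fixed to the bench in front of the robot, 200 x 300 mm, 2 mm thick. Origin: centre of its underside.
- cap_grip (a point): Middle of the cap's round solid grip, on the axis, 56 mm above the cap's origin. The ribbed grip is 44 mm across and runs from 16 mm below this point (top of the wider skirt) to 16 mm above (top of the cap); keep fingertips above the skirt. About 1 mm of play; turns easily (under 0.5 N m) and is self-locking: it stays put when let go part way.

How it is judged (in metres and radians):
On the way:
1. the cap is off the neck (its open end at least 5 mm above the neck top, still over it) and held in the fingers (z of cap in the frame of neck_top above 0.005 m and horizontal distance between cap and neck_top below 0.03 m and contact force between the fingers and cap above 1 N), for 0.2 s.
At the end, for the whole second after the job is handed in: the cap stands at rest on its open end, grip upward (within 0.12 rad), flat on the floor of the blue tray (its underside within 6 mm of the floor, within 50 mm of the tray's centre), released (horizontal distance between cap and blue_tray_in below 0.05 m and z of cap in the frame of blue_tray_in between -0.004 and 0.006 m and angle between cap's own z axis and vertical below 0.12 rad and linear speed of cap below 0.02 m/s); the robot touches nothing.
It fails at once if the thread is forced: more than 60 N between cap and gauge (contact force between cap and gauge above 60 N).
It fails at once if the cap touches the bench or the mat (contact force between cap and table above 0.3 N or contact force between cap and cutting_mat above 0.3 N).
It fails at once if a bystander is moved by more than 30 mm, or the spare cell, level or can is tipped (distance of any of spare_cell, level, duster, grey_tray, tape, driver from where it was at the start of the episode above 0.03 m or angle between any of spare_cell, level, duster's own z axis and vertical above 0.5 rad).
It also fails if it takes over 72 s, if anything falls off the work surface, if the arm or the gripper's body presses on something with over 40 N, if the wrist force passes 120 N, or if a joint passes its speed limit or range.

## Working session

There is one attempt and no reset: what is moved stays moved. The work goes in short steps, Python scripts to look and compute and a tool call to move; the robot and the scene stay as the last step left them, time stands still between calls to the robot, and variables do not carry over. Pictures are saved under pics/ and viewed, and the job is handed in when it is done.

Besides the shell and the picture viewer there is one more tool, called by a JSON object that holds its "method" and its "body". apply_moves: Moves the arm, as the interface text tells. Its arguments: {"type":"object","properties":{"deltas":{"type":"array","items":{"type":"object","properties":{"offset":{"type":"array","items":{"type":"number"}},"angular":{"type":"array","items":{"type":"number"}}}}},"fingers":{"type":"number"},"squeeze":{"type":"number"}},"required":["deltas"]}

```bash
mkdir -p pics; ls
python3 - <<'E'
from station import robot
import cv2
s=robot.sense(); print(s)
for n in ["scene","top","wrist"]:
    print(n,robot.camera_params(n))
    im=robot.read_camera(n); cv2.imwrite(f"pics/a_{n}.png",im[:,:,::-1])
E
```

```text
pics
{'time_s': 0.0, 'joint_pos': array([-71.07558899,  29.12551108, -13.6088967 ,  86.00885727,
         7.20476191,  65.82590879,  -8.86912368]), 'dq': array([-0.07185748,  0.01919796,  0.06837022,  0.02376455, -0.02470065,
        0.00525656,  0.03006905]), 'effort': array([-1.07755423e-04, -6.20593143e+01, -2.18655065e+00, -2.49652684e+01,
        1.28874931e-02,  1.22196370e-02,  4.81746440e-06]), 'tcp_pos': array([0.13935286, 0.6090717 , 0.40382864]), 'eef_rot': array([[-3.19469489e-04,  2.22867982e-01,  9.74848583e-01],
       [-1.73652959e-03,  9.74847040e-01, -2.22868198e-01],
       [-9.99998441e-01, -1.76405300e-03,  7.55829604e-05]]), 'contact_force': array([ 0.7043838 , -0.75615066, -0.35174679]), 'torque': array([ 0.03899326, -0.0118637 ,  0.00343168]), 'finger_gap': 0.08531786796186734}
scene {'fovy': 45.631217731617035, 'cx': 284.85586635297096, 'cy': 208.505514780758, 'distortion': array([-0.04204122,  0.        ,  0.        ,  0.        ,  0.        ]), 'R': array([[-4.91870592e-01,  8.70668297e-01,  1.92972022e-04],
       [ 6.25257735e-01,  3.53383910e-01, -6.9582
[... 324 characters left out ...]
9983975, -0.0088464 ],
       [-0.98823963, -0.01403534, -0.15226765],
       [ 0.15211908,  0.01111213, -0.9882997 ]]), 't': array([0.03576035, 0.52543342, 1.39802861])}
wrist {'fovy': 70.42195320492311, 'cx': 276.03271893262314, 'cy': 213.65329581025964, 'distortion': array([-0.01723644,  0.        ,  0.        ,  0.        ,  0.        ]), 'T_tool_cam': array([[-3.26226941e-04, -3.20733865e-01,  9.47169299e-01,
         3.14342371e-02],
       [ 9.99999913e-01,  1.39980882e-04,  3.91823851e-04,
         3.00922478e-04],
       [-2.58256772e-04,  9.47169345e-01,  3.20733791e-01,
        -8.28845559e-02],
       [ 0.00000000e+00,  0.00000000e+00,  0.00000000e+00,
         1.00000000e+00]])}
```

View pics/a_scene.png

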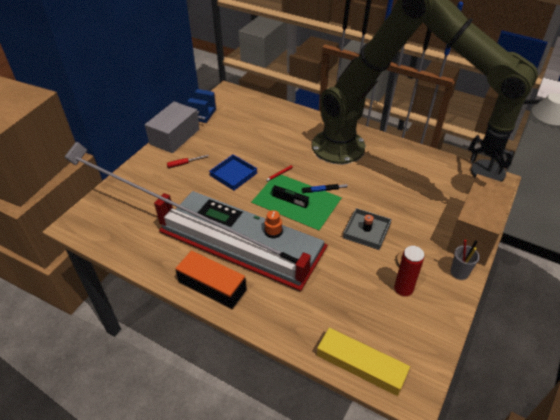

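View pics/a_top.png

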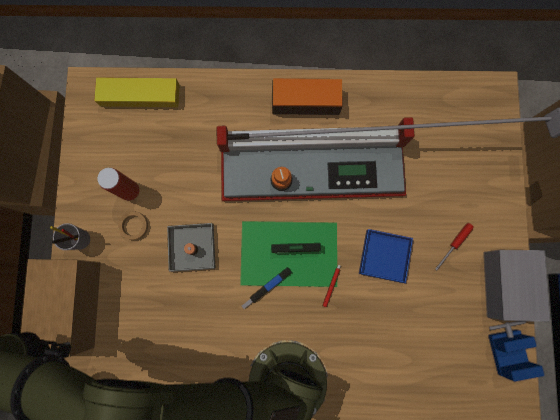

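View pics/a_wrist.png

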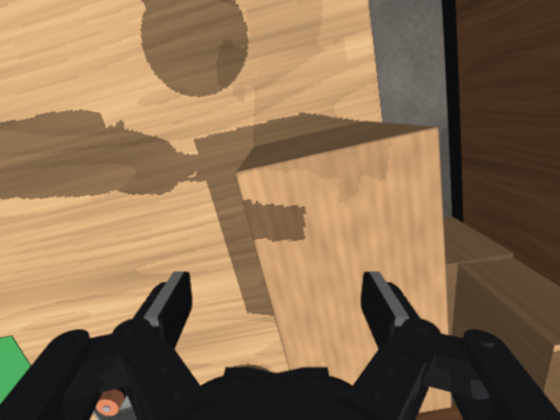

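The top view shows the cap at about (282,178), the blue tray at (387,256) on the right, and the grey tray with the cell at (191,248). I'll enlarge crops to measure them.

```bash
cat > h.py <<'E'
from station import robot
import numpy as np, cv2
def K(p):
    f=210/np.tan(np.radians(p['fovy']/2)); return np.array([[f,0,p['cx']],[0,f,p['cy']],[0,0,1.]])
def pose(name):
    p=robot.camera_params(name)
    if name=='wrist':
        s=robot.sense(); T=np.eye(4);T[:3,:3]=s['eef_rot'];T[:3,3]=s['tcp_pos']
        M=np.linalg.inv(T@p['T_tool_cam']); return p,M[:3,:3],M[:3,3]
    return p,np.array(p['R']),np.array(p['t'])
def ray(name,uv,P=None):
    p,R,t=P or pose(name)
    n=cv2.undistortPoints(np.array([[uv]],float),K(p),np.array(p['distortion']))[0,0]
    return -R.T@t, R.T@np.array([n[0],n[1],1])
def at(name,uv,z,P=None):
    c,d=ray(name,uv,P); return c+d*(z-c[2])/d[2]
def proj(name,X,P=None):
    p,R,t=P or pose(name)
    return cv2.projectPoints(np.array(X,float).reshape(-1,3),cv2.Rodrigues(R)[0],t,K(p),np.array(p['distortion']))[0][:,0]
E
python3 - <<'E'
import cv2
a=cv2.imread('pics/a_top.png'); b=cv2.imread('pics/a_scene.png')
def c(im,x,y,w,h,k,n): cv2.imwrite(n,cv2.resize(im[y:y+h,x:x+w],None,fx=k,fy=k,interpolation=cv2.INTER_CUBIC))
c(a,215,120,200,90,4,'pics/b_top_cap.png')
c(a,345,215,90,75,8,'pics/b_top_tray.png')
c(b,180,140,200,130,4,'pics/b_scene.png')
E
```

```text
(no output)
```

View pics/b_top_cap.png

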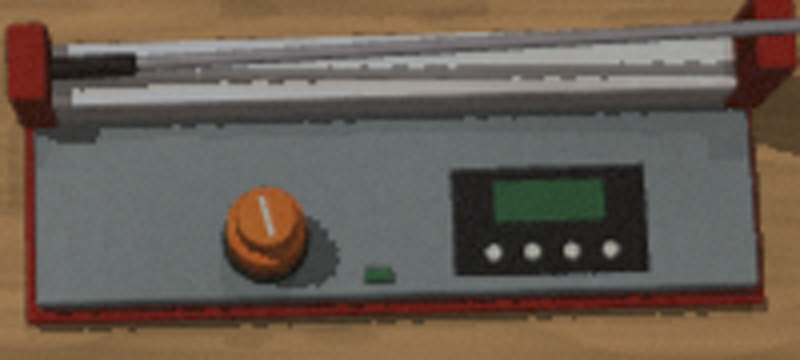

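View pics/b_top_tray.png

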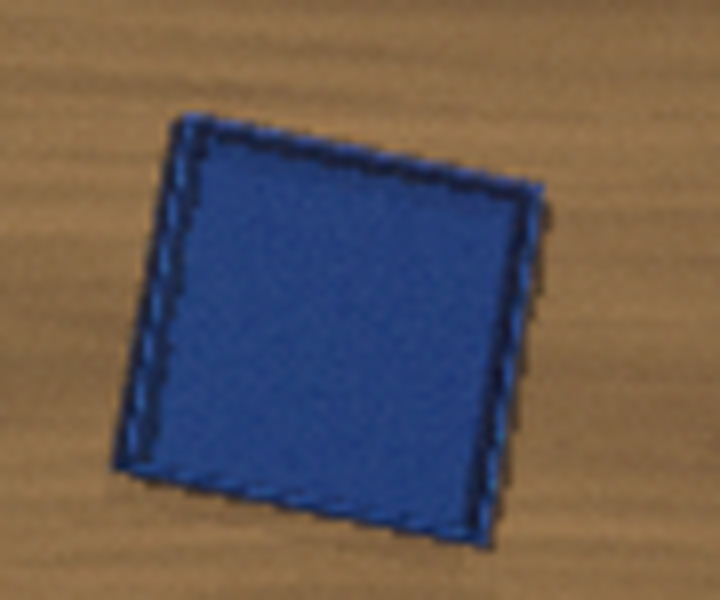

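View pics/b_scene.png

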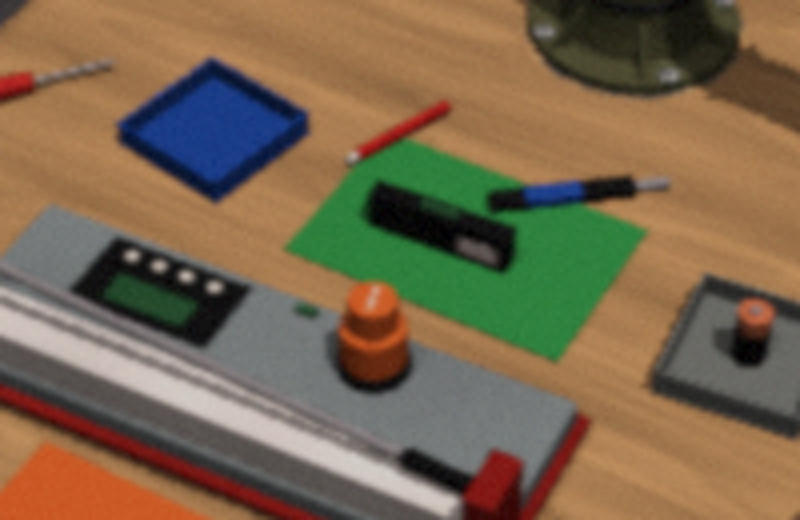

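Run:
```python
from h import *
u=lambda x,y,ox,oy,k:((x+.5)/k-.5+ox,(y+.5)/k-.5+oy)
ct=u(264,217,215,120,4); cs=u(374,298,180,140,4)
print('top@138',at('top',ct,.138),'scene@138',at('scene',cs,.138))
c1,d1=ray('top',ct);c2,d2=ray('scene',cs)
A=np.stack([d1,-d2],1);k=np.linalg.lstsq(A,c2-c1,rcond=None)[0]
print(c1+d1*k[0],c2+d2*k[1])
q=[at('top',u(x,y,345,215,8),.03) for x,y in[(180,118),(545,186),(490,545),(118,468)]]
q=np.array(q);print(q,q.mean(0),[np.linalg.norm(q[i]-q[i-1]) for i in range(4)])
q=[at('scene',u(x,y,180,140,4),.03) for x,y in[(212,60),(308,125),(215,183),(120,128)]]
q=np.array(q);print(q,q.mean(0),[np.linalg.norm(q[i]-q[i-1]) for i in range(4)])
# gauge edges top 50
q=[at('top',u(x,y,215,120,4),.05) for x,y in[(37,305),(757,283)]]
print(q)
g=np.arctan2(*(q[0]-q[1])[:2]);print(np.degrees(g))
s=robot.sense();print(s['tcp_pos'],s['time_s'])
```

```text
top@138 [0.60681525 0.02650248 0.138     ] scene@138 [0.60774171 0.03063201 0.138     ]
[0.60727167 0.02650083 0.13599093] [0.60585407 0.02947939 0.13566642]
[[ 0.45989804 -0.24277719  0.03      ]
 [ 0.43569532 -0.3824181   0.03      ]
 [ 0.29908258 -0.35759601  0.03      ]
 [ 0.32577177 -0.21726133  0.03      ]] [ 0.38011193 -0.30001316  0.03      ] [np.float64(0.1365317401110277), np.float64(0.1417228124701743), np.float64(0.13884947775931572), np.float64(0.14285004176100782)]
[[ 0.30590002 -0.3470052   0.03      ]
 [ 0.34389011 -0.20430984  0.03      ]
 [ 0.46259093 -0.23911541  0.03      ]
 [ 0.44196155 -0.36886754  0.03      ]] [ 0.38858565 -0.2898245   0.03      ] [np.float64(0.13780675794725336), np.float64(0.14766588440463907), np.float64(0.12369847687075694), np.float64(0.13138184381184023)]
[array([0.55497229, 0.20062804, 0.05      ]), array([ 0.579934  , -0.35395064,  0.05      ])]
-2.5771555447790355
[0.13935747 0.60912445 0.40402271] 0.15
```

{"method": "apply_moves", "body": {"deltas": [{"offset": [-20, -39, 49], "angular": [0, 0, 0]}, {"offset": [-20, -78, 98], "angular": [0, 0, 0]}, {"offset": [-20, -116, 147], "angular": [0, 0, 0]}, {"offset": [-20, -154, 195], "angular": [0, 0, 0]}, {"offset": [-20, -193, 244], "angular": [0, 0, 0]}, {"offset": [-20, -231, 293], "angular": [0, 0, 0]}, {"offset": [-20, -270, 342], "angular": [0, 0, 0]}, {"offset": [-20, -309, 391], "angular": [0, 0, 0]}, {"offset": [-20, -347, 440], "angular": [0, 0, 0]}, {"offset": [-20, -386, 489], "angular": [0, 0, 0]}, {"offset": [-20, -425, 538], "angular": [0, 0, 0]}, {"offset": [-20, -463, 586], "angular": [0, 0, 0]}]}}

```text
time_s: 1.65
tcp_pos: [0.6084, 0.0257, 0.4245]
eef_rot: [[-0.0, 0.223, 0.975], [0.0, 0.975, -0.223], [-1.0, 0.0, -0.0]]
contact_force: [0.7, 1.0, 0.0]
finger_gap: 0.0853
```

Run:
```python
from h import *
s=robot.sense();print(s['time_s'],s['joint_pos'],s['tcp_pos'],s['dq'].round(2))
print(s['eef_rot'].round(3))
print(np.array(s['contact_force']).round(2))
```

```text
1.65 [-3.68906445 26.45728516 -1.63207379 86.79980363  0.77789551 66.76317879
 71.6772092 ] [0.60835922 0.02565742 0.42454528] [ 36.48  25.48   5.21 -43.19  -2.14  17.35  43.08]
[[-0.     0.223  0.975]
 [ 0.     0.975 -0.223]
 [-1.     0.    -0.   ]]
[0.66 1.02 0.05]
```

Run:
```python
from h import *
P=pose('wrist');im=robot.read_camera('wrist');np.savez('w1.npz',R=P[1],t=P[2])
s=robot.sense();print(s['time_s'],s['tcp_pos'],s['dq'].round(2))
cv2.imwrite('pics/c_wrist.png',im[:,:,::-1])
P=pose('wrist');im=robot.read_camera('wrist');np.savez('w2.npz',R=P[1],t=P[2]);print(robot.sense()['tcp_pos'])
cv2.imwrite('pics/c_wrist2.png',im[:,:,::-1])
```

```text
1.7 [0.61198649 0.01683341 0.42384547] [-2.05 -2.54  1.33  6.54  1.49 -1.43 -7.95]
[0.61007063 0.01963559 0.42355502]
```

View pics/c_wrist2.png

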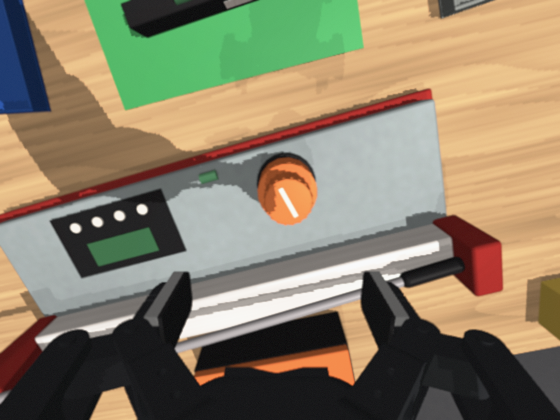

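Run:
```python
from h import *
robot.read_camera('wrist');robot.read_camera('wrist')
P=pose('wrist');im=robot.read_camera('wrist');s=robot.sense();np.savez('w3.npz',R=P[1],t=P[2],p=s['tcp_pos'])
print(s['time_s'],s['tcp_pos'],s['dq'].round(2))
cv2.imwrite('pics/d_wrist.png',im[:,:,::-1])
cv2.imwrite('pics/d_crop.png',cv2.resize(im[140:240,230:350,::-1],None,fx=6,fy=6,interpolation=cv2.INTER_CUBIC))
```

```text
1.9 [0.60720733 0.02753321 0.42407982] [-1.63 -0.92 -1.05  0.68 -0.16 -0.15  0.02]
```

View pics/d_crop.png

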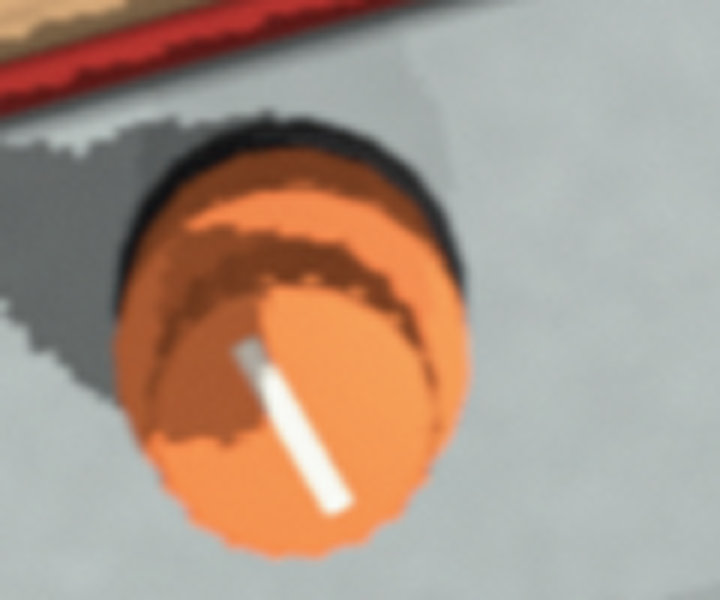

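Run:
```python
from h import *
d=np.load('w3.npz');P=(robot.camera_params('wrist'),d['R'],d['t'])
for z in(.136,.139,.142): print(z,at('wrist',((292.5)/6-.5+230,(422.5)/6-.5+140),z,P))
# predicted outline: use candidates
for z in (.136,.141):
    c=at('wrist',(278.3,209.9),z,P)
    th=np.linspace(0,2*np.pi,200)
    X=np.stack([c[0]+.022*np.cos(th),c[1]+.022*np.sin(th),0*th+z],1);u=proj('wrist',X,P)
    v=(u-[230,140]+.5)*6
    print(z,v.min(0),v.max(0))
s=robot.sense();print(s['tcp_pos'],s['eef_rot'].round(4),s['joint_pos'].round(1))
```

```text
0.136 [0.60823554 0.02809679 0.136     ]
0.139 [0.60728573 0.02829313 0.139     ]
0.142 [0.60633591 0.02848947 0.142     ]
0.136 [147.02902377 280.01563745] [438.57611736 557.56514902]
0.141 [144.12863737 277.10795334] [441.47506592 560.18271299]
[0.60720733 0.02753321 0.42407982] [[-1.300e-03  2.232e-01  9.748e-01]
 [ 6.000e-04  9.748e-01 -2.232e-01]
 [-1.000e+00  3.000e-04 -1.400e-03]] [-3.8 26.4 -1.7 87.   0.8 66.7 71.5]
```

{"method": "apply_moves", "body": {"deltas": [{"offset": [0, 0, 0], "angular": [0.183, 0, 0]}, {"offset": [0, 0, 0], "angular": [0.366, 0, 0]}, {"offset": [0, 0, 0], "angular": [0.549, 0, 0]}, {"offset": [0, 0, 0], "angular": [0.732, 0, 0]}, {"offset": [0, 0, 0], "angular": [0.915, 0, 0]}, {"offset": [0, 0, 0], "angular": [1.098, 0, 0]}, {"offset": [0, 0, 0], "angular": [1.281, 0, 0]}, {"offset": [0, 0, 0], "angular": [1.464, 0, 0]}, {"offset": [0, 0, 0], "angular": [1.647, 0, 0]}, {"offset": [0, 0, 0], "angular": [1.83, 0, 0]}, {"offset": [0, 0, 0], "angular": [2.013, 0, 0]}, {"offset": [0, 0, 0], "angular": [2.196, 0, 0]}]}}

```text
time_s: 3.4
tcp_pos: [0.6066, 0.0294, 0.4248]
eef_rot: [[-0.0, 0.658, -0.753], [0.002, -0.753, -0.658], [-1.0, -0.001, -0.001]]
contact_force: [0.6, 0.1, -0.0]
finger_gap: 0.0855
```

Run:
```python
from h import *
s=robot.sense();print(s['time_s'],s['tcp_pos'],s['eef_rot'].round(4),s['joint_pos'].round(1))
```

```text
3.4 [0.60660908 0.02936552 0.42477818] [[-4.000e-04  6.577e-01 -7.533e-01]
 [ 1.600e-03 -7.533e-01 -6.577e-01]
 [-1.000e+00 -1.500e-03 -8.000e-04]] [-23.6  29.   30.6  87.3 -15.5  68.  -39.1]
```

{"method": "apply_moves", "body": {"deltas": [{"offset": [0, 0, 0], "angular": [0.18, 0, 0]}, {"offset": [0, 0, 0], "angular": [0.36, 0, 0]}, {"offset": [0, 0, 0], "angular": [0.54, 0, 0]}, {"offset": [10, 0, 0], "angular": [0.72, 0, 0]}, {"offset": [20, 0, 0], "angular": [0.9, 0, 0]}, {"offset": [30, 0, 0], "angular": [1.08, 0, 0]}, {"offset": [40, 0, 0], "angular": [1.26, 0, 0]}, {"offset": [50, 0, 0], "angular": [1.44, 0, 0]}, {"offset": [65, 0, 0], "angular": [1.62, 0, 0]}, {"offset": [80, 0, 0], "angular": [1.8, 0, 0]}, {"offset": [90, 0, 0], "angular": [1.98, 0, 0]}, {"offset": [90, 0, 0], "angular": [1.98, 0, 0]}]}}

```text
time_s: 4.9
tcp_pos: [0.6068, 0.0294, 0.3336]
eef_rot: [[-0.002, -0.951, -0.31], [0.001, -0.31, 0.951], [-1.0, 0.002, 0.002]]
contact_force: [-0.7, -0.4, 1.2]
finger_gap: 0.0855
```

Run:
```python
from h import *
P=pose('wrist');im=robot.read_camera('wrist');s=robot.sense();np.savez('w4.npz',R=P[1],t=P[2],p=s['tcp_pos'])
cv2.imwrite('pics/e_wrist.png',im[:,:,::-1])
print(s['time_s'],s['tcp_pos'],s['eef_rot'].round(4),s['joint_pos'].round(1))
```

```text
4.95 [0.60699653 0.02884682 0.33438158] [[-1.100e-03 -9.501e-01 -3.119e-01]
 [ 7.000e-04 -3.119e-01  9.501e-01]
 [-1.000e+00  8.000e-04  1.000e-03]] [ -36.7   42.7   58.5   94.9  -39.5   65.5 -129.4]
```

View pics/e_wrist.png

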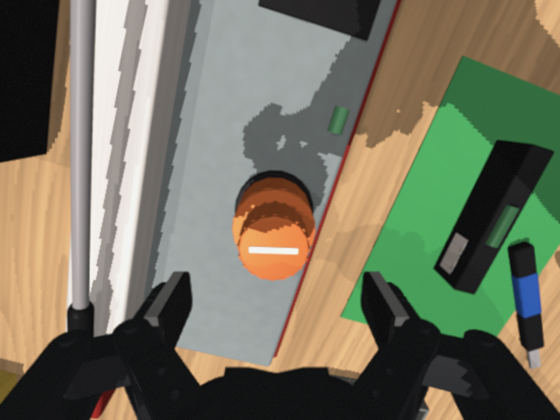

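The cap's top disc is centred at about (274,249), between the fingers (pads near 188 and 366). The mark line is horizontal.

Run:
```python
from h import *
d=np.load('w4.npz');P=(robot.camera_params('wrist'),d['R'],d['t'])
im=cv2.imread('pics/e_wrist.png');cv2.imwrite('pics/e_crop.png',cv2.resize(im[160:290,215:335],None,fx=5,fy=5,interpolation=cv2.INTER_CUBIC))
for z in(.136,.138,.141):
    X=at('wrist',(274,249),z,P); print(z,X, np.linalg.inv(robot.sense()['eef_rot'])@(X-d['p']))
```

```text
0.136 [0.60822722 0.02717245 0.136     ] [ 0.19837888 -0.00081293 -0.00217517]
0.138 [0.6085118 0.0262598 0.138    ] [ 0.19637792 -0.00079696 -0.00312903]
0.141 [0.60893868 0.02489082 0.141     ] [ 0.1933765  -0.00077301 -0.00455983]
```

View pics/e_crop.png

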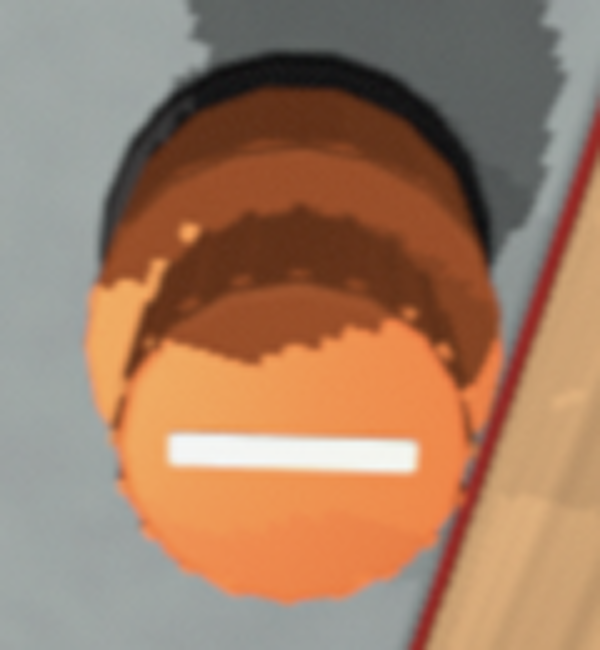

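{"method": "apply_moves", "body": {"deltas": [{"offset": [18, -1, -1], "angular": [0, 0, 0]}, {"offset": [36, -1, -2], "angular": [0, 0, 0]}, {"offset": [52, -1, -2], "angular": [0, 0, 0]}, {"offset": [52, -1, -2], "angular": [0, 0, 0]}, {"offset": [52, -1, -2], "angular": [0, 0, 0]}]}}

```text
time_s: 5.58
tcp_pos: [0.6091, 0.0254, 0.2828]
eef_rot: [[0.0, -0.952, -0.306], [-0.0, -0.306, 0.952], [-1.0, -0.0, -0.0]]
contact_force: [-0.1, 0.5, -0.5]
finger_gap: 0.0856
```

{"method": "apply_moves", "body": {"deltas": [{"offset": [0, 0, 0], "angular": [0, 0, 0]}, {"offset": [0, 0, 0], "angular": [0, 0, 0]}, {"offset": [0, 0, 0], "angular": [0, 0, 0]}, {"offset": [0, 0, 0], "angular": [0, 0, 0]}, {"offset": [0, 0, 0], "angular": [0, 0, 0]}, {"offset": [0, 0, 0], "angular": [0, 0, 0]}], "fingers": 30, "squeeze": 45}}

```text
time_s: 6.32
tcp_pos: [0.6091, 0.0257, 0.2828]
eef_rot: [[0.001, -0.952, -0.307], [-0.0, -0.307, 0.952], [-1.0, -0.0, -0.0]]
contact_force: [0.1, 0.9, 1.2]
finger_gap: 0.0428
```

Run:
```python
from h import *
im=robot.read_camera('wrist');s=robot.sense()
cv2.imwrite('pics/f_wrist.png',im[:,:,::-1])
print(s['time_s'],s['tcp_pos'],s['eef_rot'].round(4),s['joint_pos'].round(1),s['contact_force'],s['torque'],s['finger_gap'])
```

```text
6.375 [0.6090771  0.02570355 0.28281385] [[ 5.000e-04 -9.518e-01 -3.066e-01]
 [ 0.000e+00 -3.066e-01  9.518e-01]
 [-1.000e+00 -5.000e-04 -1.000e-04]] [ -35.1   45.8   55.8   98.   -43.    60.2 -126.6] [ 1.16213648 -0.1966482   2.31401077] [ 0.1020848  -0.11590913 -0.02013223] 0.04262592030706604
```

View pics/f_wrist.png

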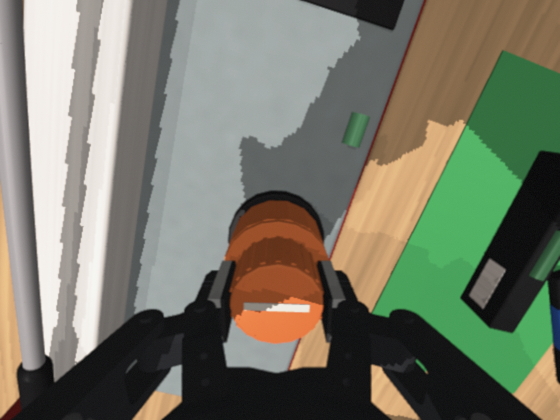

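Run:
```python
from h import *
s=robot.sense();P=pose('wrist')
for uv in((276,307),(276,306)):
  for z in(.136,.139):
    X=at('wrist',uv,z,P); print(z,X, np.linalg.inv(s['eef_rot'])@(X-s['tcp_pos']))
im=cv2.imread('pics/f_wrist.png');cv2.imwrite('pics/f_crop.png',cv2.resize(im[240:360,200:350],None,fx=5,fy=5,interpolation=cv2.INTER_CUBIC))
```

```text
0.136 [0.60830615 0.02778973 0.136     ] [0.14681348 0.00016339 0.00224264]
0.139 [0.6089741  0.02570568 0.139     ] [1.43813785e-01 1.65177585e-04 5.37418807e-05]
0.136 [0.60847268 0.02727312 0.136     ] [0.14681356 0.00016327 0.00169985]
0.139 [0.60913631 0.0252025  0.139     ] [ 0.14381386  0.00016506 -0.00047494]
```

View pics/f_crop.png

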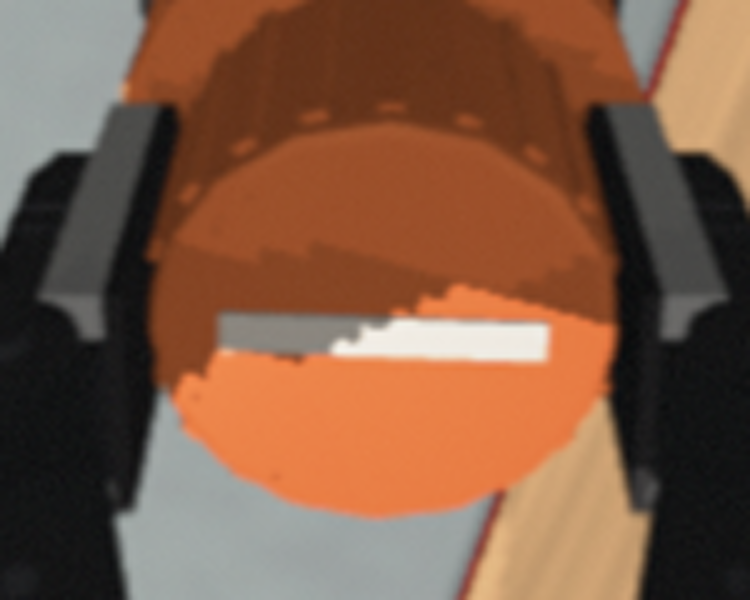

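{"method": "apply_moves", "body": {"deltas": [{"offset": [0, 0, 0], "angular": [0, 0, 0]}, {"offset": [0, 0, 1], "angular": [0, 0, 0]}, {"offset": [0, 0, 2], "angular": [0, 0, 0]}, {"offset": [0, 0, 2], "angular": [0, 0, 0]}], "fingers": 55}}

```text
time_s: 6.88
tcp_pos: [0.6083, 0.0277, 0.2826]
eef_rot: [[-0.0, -0.952, -0.307], [0.0, -0.307, 0.952], [-1.0, 0.0, 0.0]]
contact_force: [0.4, 0.6, -0.3]
finger_gap: 0.0552
```

{"method": "apply_moves", "body": {"deltas": [{"offset": [0, 0, 0], "angular": [0, 0, 0]}, {"offset": [0, 0, 0], "angular": [0, 0, 0]}, {"offset": [0, 0, 0], "angular": [0, 0, 0]}], "fingers": 30}}

```text
time_s: 7.25
tcp_pos: [0.6083, 0.0276, 0.2828]
eef_rot: [[0.0, -0.952, -0.307], [0.0, -0.307, 0.952], [-1.0, -0.0, 0.0]]
contact_force: [-1.4, 0.9, 1.9]
finger_gap: 0.0427
```

{"method": "apply_moves", "body": {"deltas": [{"offset": [-0.3, 0, 0], "angular": [-0.13, 0, 0]}, {"offset": [-0.6, 0, 0], "angular": [-0.26, 0, 0]}, {"offset": [-0.9, 0, 0], "angular": [-0.39, 0, 0]}, {"offset": [-1.2, 0, 0], "angular": [-0.52, 0, 0]}]}}

```text
time_s: 7.75
tcp_pos: [0.6084, 0.0274, 0.284]
eef_rot: [[0.001, -0.671, -0.742], [-0.0, -0.742, 0.671], [-1.0, -0.0, -0.001]]
contact_force: [-0.3, 0.3, 1.5]
finger_gap: 0.0425
```

Run:
```python
from h import *
im=robot.read_camera('wrist');s=robot.sense()
cv2.imwrite('pics/g_wrist.png',im[:,:,::-1])
print(s['time_s'],s['tcp_pos'],s['eef_rot'].round(4),s['joint_pos'].round(1),s['contact_force'],s['torque'],s['finger_gap'])
```

```text
7.8 [0.60839883 0.02728851 0.2841894 ] [[ 7.000e-04 -6.664e-01 -7.456e-01]
 [-2.000e-04 -7.456e-01  6.664e-01]
 [-1.000e+00 -3.000e-04 -7.000e-04]] [ -31.9   42.4   47.9   98.   -36.8   56.6 -102.2] [ 0.55461325 -0.56617207 -0.39655127] [-0.17416496 -0.05158174  0.04185387] 0.04275226745803702
```

View pics/g_wrist.png

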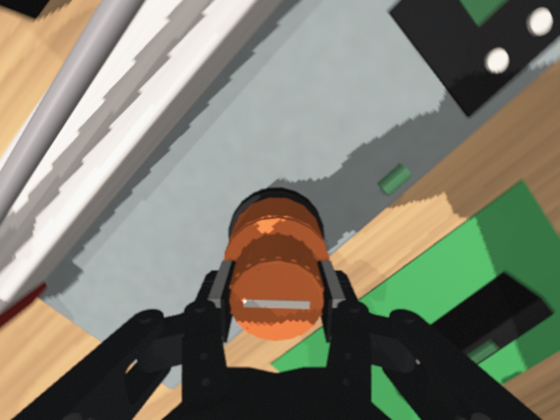

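The mark line stays aligned with the fingers, so the cap is turning with them, and forces are small. I'll continue unscrewing.

{"method": "apply_moves", "body": {"deltas": [{"offset": [-0.4, 0, 0], "angular": [-0.18, 0, 0]}, {"offset": [-0.8, 0, 0], "angular": [-0.36, 0, 0]}, {"offset": [-1.2, 0, 0], "angular": [-0.54, 0, 0]}, {"offset": [-1.6, 0, 0], "angular": [-0.72, 0, 0]}, {"offset": [-2.0, 0, 0], "angular": [-0.9, 0, 0]}, {"offset": [-2.4, 0, 0], "angular": [-1.08, 0, 0]}, {"offset": [-2.8, 0, 0], "angular": [-1.26, 0, 0]}, {"offset": [-3.2, 0, 0], "angular": [-1.44, 0, 0]}, {"offset": [-3.6, 0, 0], "angular": [-1.62, 0, 0]}, {"offset": [-4.0, 0, 0], "angular": [-1.8, 0, 0]}, {"offset": [-4.4, 0, 0], "angular": [-1.98, 0, 0]}, {"offset": [-4.8, 0, 0], "angular": [-2.16, 0, 0]}]}}

```text
time_s: 9.3
tcp_pos: [0.6084, 0.0272, 0.2887]
eef_rot: [[0.0, 0.989, -0.146], [-0.0, -0.146, -0.989], [-1.0, 0.0, 0.0]]
contact_force: [0.3, -0.7, 1.6]
finger_gap: 0.0426
```

Run:
```python
from h import *
im=robot.read_camera('wrist');s=robot.sense()
cv2.imwrite('pics/h_wrist.png',im[:,:,::-1])
print(s['time_s'],s['tcp_pos'],s['eef_rot'].round(4),s['joint_pos'].round(1),s['contact_force'],s['torque'],s['finger_gap'])
```

```text
9.35 [0.60839503 0.02711224 0.28885946] [[ 3.000e-04  9.904e-01 -1.383e-01]
 [-4.000e-04 -1.383e-01 -9.904e-01]
 [-1.000e+00  4.000e-04  4.000e-04]] [-12.7  34.3  12.7  97.5  -9.4  49.3  -3.9] [-0.22858966 -0.60325609  1.6292319 ] [-0.03221147 -0.04127314  0.02712505] 0.04250079187231692
```

View pics/h_wrist.png

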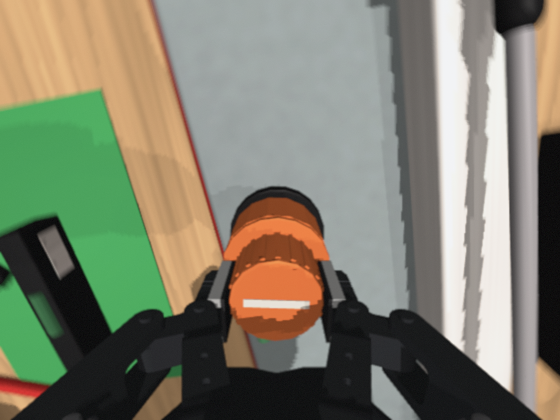

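{"method": "apply_moves", "body": {"deltas": [{"offset": [-0.4, 0, 0], "angular": [-0.18, 0, 0]}, {"offset": [-0.8, 0, 0], "angular": [-0.36, 0, 0]}, {"offset": [-1.2, 0, 0], "angular": [-0.54, 0, 0]}, {"offset": [-1.6, 0, 0], "angular": [-0.72, 0, 0]}, {"offset": [-2.0, 0, 0], "angular": [-0.9, 0, 0]}, {"offset": [-2.4, 0, 0], "angular": [-1.08, 0, 0]}, {"offset": [-2.8, 0, 0], "angular": [-1.26, 0, 0]}, {"offset": [-3.2, 0, 0], "angular": [-1.44, 0, 0]}, {"offset": [-3.6, 0, 0], "angular": [-1.62, 0, 0]}, {"offset": [-4.0, 0, 0], "angular": [-1.8, 0, 0]}, {"offset": [-4.4, 0, 0], "angular": [-1.98, 0, 0]}, {"offset": [-4.8, 0, 0], "angular": [-2.16, 0, 0]}]}}

```text
time_s: 10.85
tcp_pos: [0.6086, 0.0273, 0.2934]
eef_rot: [[0.0, -0.426, 0.905], [-0.0, 0.905, 0.426], [-1.0, -0.0, 0.0]]
contact_force: [1.2, -0.3, 1.3]
finger_gap: 0.0423
```

Run:
```python
from h import *
s=robot.sense()
print(s['time_s'],s['tcp_pos'],s['eef_rot'].round(4),s['joint_pos'].round(1),s['contact_force'],s['torque'],s['finger_gap'])
```

```text
10.85 [0.60863465 0.02725115 0.29340971] [[ 3.000e-04 -4.256e-01  9.049e-01]
 [-1.000e-04  9.049e-01  4.256e-01]
 [-1.000e+00 -2.000e-04  3.000e-04]] [  9.   34.6 -22.6  96.8  16.1  51.8  95.2] [ 1.15887815 -0.33717701  1.34983019] [ 0.08238526 -0.16449708 -0.01845061] 0.042326701470728915
```

{"method": "apply_moves", "body": {"deltas": [{"offset": [-0.4, 0, 0], "angular": [-0.18, 0, 0]}, {"offset": [-0.8, 0, 0], "angular": [-0.36, 0, 0]}, {"offset": [-1.2, 0, 0], "angular": [-0.54, 0, 0]}, {"offset": [-1.6, 0, 0], "angular": [-0.72, 0, 0]}, {"offset": [-2.0, 0, 0], "angular": [-0.9, 0, 0]}, {"offset": [-2.4, 0, 0], "angular": [-1.08, 0, 0]}, {"offset": [-2.7, 0, 0], "angular": [-1.2, 0, 0]}, {"offset": [-2.7, 0, 0], "angular": [-1.2, 0, 0]}]}}

```text
time_s: 11.85
tcp_pos: [0.6085, 0.0272, 0.2958]
eef_rot: [[-0.0, -0.998, -0.063], [0.0, -0.063, 0.998], [-1.0, 0.0, 0.0]]
contact_force: [0.5, 0.3, 1.3]
finger_gap: 0.0428
```

Run:
```python
from h import *
im=robot.read_camera('wrist')
cv2.imwrite('pics/i_wrist.png',im[:,:,::-1])
s=robot.sense()
print(s['time_s'],s['tcp_pos'],s['eef_rot'].round(4),s['joint_pos'].round(1),s['contact_force'],s['torque'],s['finger_gap'])
```

```text
11.9 [0.60848881 0.02720657 0.29584763] [[-5.00e-04 -9.98e-01 -6.25e-02]
 [ 1.00e-04 -6.25e-02  9.98e-01]
 [-1.00e+00  5.00e-04  1.00e-04]] [ 19.9  38.1 -41.7  96.5  29.4  56.8 151.3] [ 1.05702895 -0.90755328  0.00344335] [ 0.00548765 -0.28968074  0.02636095] 0.04297985260138363
```

View pics/i_wrist.png

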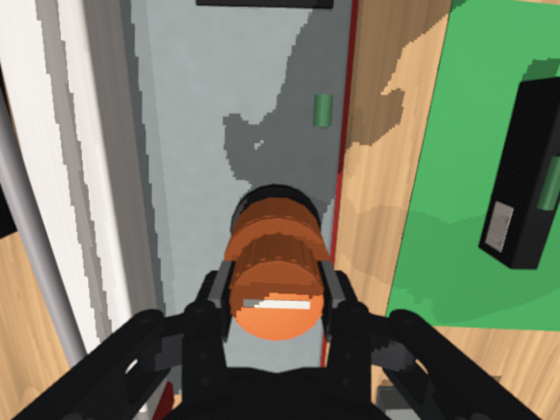

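{"method": "apply_moves", "body": {"deltas": [{"offset": [0, 0, 0], "angular": [0, 0, 0]}, {"offset": [0, 0, 0], "angular": [0, 0, 0]}, {"offset": [0, 0, 0], "angular": [0.18, 0, 0]}, {"offset": [0, 0, 0], "angular": [0.36, 0, 0]}, {"offset": [0, 0, 0], "angular": [0.54, 0, 0]}, {"offset": [0, 0, 0], "angular": [0.72, 0, 0]}, {"offset": [0, 0, 0], "angular": [0.9, 0, 0]}, {"offset": [0, 0, 0], "angular": [1.08, 0, 0]}, {"offset": [0, 0, 0], "angular": [1.26, 0, 0]}, {"offset": [0, 0, 0], "angular": [1.44, 0, 0]}, {"offset": [0, 0, 0], "angular": [1.62, 0, 0]}, {"offset": [0, 0, 0], "angular": [1.8, 0, 0]}], "fingers": 65}}

```text
time_s: 13.4
tcp_pos: [0.6081, 0.0278, 0.2961]
eef_rot: [[-0.0, 0.167, 0.986], [0.0, 0.986, -0.167], [-1.0, -0.0, -0.0]]
contact_force: [0.3, 0.2, -0.4]
finger_gap: 0.0647
```

{"method": "apply_moves", "body": {"deltas": [{"offset": [0, 0, 0], "angular": [0.18, 0, 0]}, {"offset": [0, 0, 0], "angular": [0.36, 0, 0]}, {"offset": [0, 0, 0], "angular": [0.54, 0, 0]}, {"offset": [0, 0, 0], "angular": [0.72, 0, 0]}, {"offset": [0, 0, 0], "angular": [0.9, 0, 0]}, {"offset": [0, 0, 0], "angular": [1.08, 0, 0]}, {"offset": [0, 0, 0], "angular": [1.26, 0, 0]}, {"offset": [0, 0, 0], "angular": [1.44, 0, 0]}, {"offset": [0, 0, 0], "angular": [1.62, 0, 0]}, {"offset": [0, 0, 0], "angular": [1.8, 0, 0]}, {"offset": [0, 0, 0], "angular": [1.98, 0, 0]}, {"offset": [0, 0, 0], "angular": [2.16, 0, 0]}]}}

```text
time_s: 14.9
tcp_pos: [0.6081, 0.0279, 0.2962]
eef_rot: [[-0.0, 0.727, -0.687], [0.0, -0.687, -0.727], [-1.0, -0.0, -0.0]]
contact_force: [-0.4, 0.2, -0.1]
finger_gap: 0.0649
```

Run:
```python
from h import *
im=robot.read_camera('wrist')
cv2.imwrite('pics/j_wrist.png',im[:,:,::-1])
s=robot.sense()
print(s['time_s'],s['tcp_pos'],s['eef_rot'].round(4),s['joint_pos'].round(1),s['contact_force'],s['torque'],s['finger_gap'])
```

```text
14.95 [0.60816457 0.028183   0.29608822] [[-3.000e-04  7.217e-01 -6.922e-01]
 [ 6.000e-04 -6.922e-01 -7.217e-01]
 [-1.000e+00 -7.000e-04 -2.000e-04]] [-18.7  35.   22.6  97.1 -16.5  51.2 -33.2] [ 0.18117369  0.34035801 -0.10661543] [ 0.02405326 -0.03655499 -0.0072393 ] 0.06516590851708544
```

View pics/j_wrist.png

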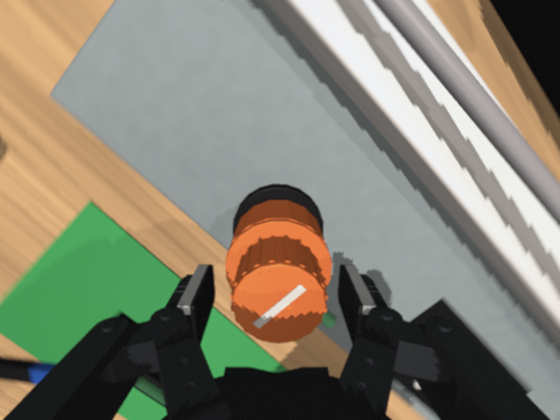

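{"method": "apply_moves", "body": {"deltas": [{"offset": [0, 0, 0], "angular": [0.18, 0, 0]}, {"offset": [0, 0, 0], "angular": [0.36, 0, 0]}, {"offset": [0, 0, 0], "angular": [0.54, 0, 0]}, {"offset": [0, 0, 0], "angular": [0.72, 0, 0]}, {"offset": [0, 0, 0], "angular": [0.9, 0, 0]}, {"offset": [0, 0, 0], "angular": [1.08, 0, 0]}, {"offset": [0, 0, 0], "angular": [1.26, 0, 0]}, {"offset": [0, 0, 0], "angular": [1.44, 0, 0]}, {"offset": [0, 0, 0], "angular": [1.62, 0, 0]}, {"offset": [0, 0, 0], "angular": [1.8, 0, 0]}, {"offset": [0, 0, 0], "angular": [1.8, 0, 0]}, {"offset": [0, 0, 0], "angular": [1.8, 0, 0]}]}}

```text
time_s: 16.45
tcp_pos: [0.6083, 0.0278, 0.2961]
eef_rot: [[-0.0, -0.827, -0.562], [0.0, -0.562, 0.827], [-1.0, 0.0, 0.0]]
contact_force: [-0.2, 1.2, 0.2]
finger_gap: 0.0647
```

{"method": "apply_moves", "body": {"deltas": [{"offset": [0, 0, 0], "angular": [0, 0, 0]}, {"offset": [0, 0, 0], "angular": [0, 0, 0]}, {"offset": [0, 0, 0], "angular": [0, 0, 0]}, {"offset": [0, 0, 0], "angular": [0, 0, 0]}, {"offset": [0, 0, 0], "angular": [0, 0, 0]}], "fingers": 30}}

```text
time_s: 17.08
tcp_pos: [0.6083, 0.0276, 0.2962]
eef_rot: [[0.0, -0.83, -0.558], [-0.0, -0.558, 0.83], [-1.0, 0.0, -0.0]]
contact_force: [-0.2, -0.2, 1.6]
finger_gap: 0.0424
```

Run:
```python
from h import *
s=robot.sense()
print(s['time_s'],s['tcp_pos'],s['eef_rot'].round(4),s['joint_pos'].round(1),s['contact_force'],s['torque'],s['finger_gap'])
```

```text
17.075 [0.60831383 0.0275529  0.29623579] [[ 0.     -0.83   -0.5578]
 [-0.     -0.5578  0.83  ]
 [-1.      0.     -0.    ]] [ -33.6   42.8   51.6   97.3  -38.3   59.2 -115. ] [-0.20516528 -0.23087941  1.55636805] [-0.00016663  0.05880859 -0.045804  ] 0.04243337899697187
```

{"method": "apply_moves", "body": {"deltas": [{"offset": [-0.4, 0, 0], "angular": [-0.18, 0, 0]}, {"offset": [-0.8, 0, 0], "angular": [-0.36, 0, 0]}, {"offset": [-1.2, 0, 0], "angular": [-0.54, 0, 0]}, {"offset": [-1.6, 0, 0], "angular": [-0.72, 0, 0]}, {"offset": [-2.0, 0, 0], "angular": [-0.9, 0, 0]}, {"offset": [-2.4, 0, 0], "angular": [-1.08, 0, 0]}, {"offset": [-2.8, 0, 0], "angular": [-1.26, 0, 0]}, {"offset": [-3.2, 0, 0], "angular": [-1.44, 0, 0]}, {"offset": [-3.6, 0, 0], "angular": [-1.62, 0, 0]}, {"offset": [-4.0, 0, 0], "angular": [-1.8, 0, 0]}, {"offset": [-4.4, 0, 0], "angular": [-1.98, 0, 0]}, {"offset": [-4.8, 0, 0], "angular": [-2.16, 0, 0]}]}}

```text
time_s: 18.58
tcp_pos: [0.6084, 0.0273, 0.301]
eef_rot: [[0.0, 0.927, -0.375], [-0.0, -0.375, -0.927], [-1.0, 0.0, 0.0]]
contact_force: [0.2, -0.8, 0.9]
finger_gap: 0.0426
```

{"method": "apply_moves", "body": {"deltas": [{"offset": [-0.4, 0, 0], "angular": [-0.18, 0, 0]}, {"offset": [-0.8, 0, 0], "angular": [-0.36, 0, 0]}, {"offset": [-1.2, 0, 0], "angular": [-0.54, 0, 0]}, {"offset": [-1.6, 0, 0], "angular": [-0.72, 0, 0]}, {"offset": [-2.0, 0, 0], "angular": [-0.9, 0, 0]}, {"offset": [-2.4, 0, 0], "angular": [-1.08, 0, 0]}, {"offset": [-2.8, 0, 0], "angular": [-1.26, 0, 0]}, {"offset": [-3.2, 0, 0], "angular": [-1.44, 0, 0]}]}}

```text
time_s: 19.58
tcp_pos: [0.6085, 0.0273, 0.3042]
eef_rot: [[0.001, 0.493, 0.87], [-0.0, 0.87, -0.493], [-1.0, 0.0, 0.001]]
contact_force: [0.5, -0.2, 0.6]
finger_gap: 0.0427
```

Run:
```python
from h import *
im=robot.read_camera('wrist')
cv2.imwrite('pics/k_wrist.png',im[:,:,::-1])
s=robot.sense()
print(s['time_s'],s['tcp_pos'],s['eef_rot'].round(4),s['joint_pos'].round(1),s['contact_force'],s['torque'],s['finger_gap'])
```

```text
19.625 [0.60850313 0.0271811  0.30422756] [[ 5.000e-04  4.859e-01  8.740e-01]
 [-4.000e-04  8.740e-01 -4.859e-01]
 [-1.000e+00 -1.000e-04  6.000e-04]] [-0.4 32.7 -7.1 96.3  4.9 51.3 51.4] [ 0.40227963 -0.17377749  0.29512372] [-0.00458158 -0.16969385 -0.0219192 ] 0.04276480387598934
```

View pics/k_wrist.png

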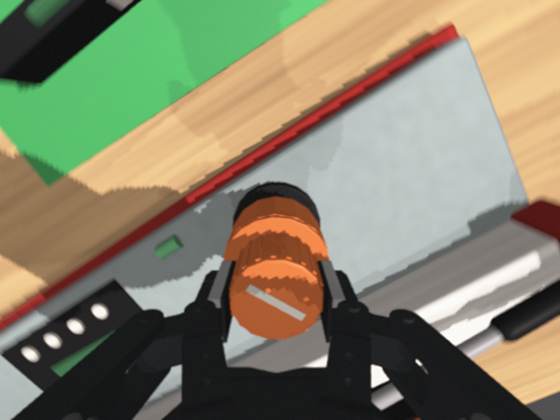

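{"method": "apply_moves", "body": {"deltas": [{"offset": [-0.4, 0, 0], "angular": [-0.18, 0, 0]}, {"offset": [-0.8, 0, 0], "angular": [-0.36, 0, 0]}, {"offset": [-1.2, 0, 0], "angular": [-0.54, 0, 0]}, {"offset": [-1.6, 0, 0], "angular": [-0.72, 0, 0]}, {"offset": [-2.0, 0, 0], "angular": [-0.9, 0, 0]}, {"offset": [-2.4, 0, 0], "angular": [-1.08, 0, 0]}]}}

```text
time_s: 20.38
tcp_pos: [0.6086, 0.0273, 0.3066]
eef_rot: [[0.001, -0.533, 0.846], [-0.0, 0.846, 0.533], [-1.0, -0.001, 0.001]]
contact_force: [1.5, 0.7, -0.4]
finger_gap: 0.0427
```

{"method": "apply_moves", "body": {"deltas": [{"offset": [-0.4, 0, 0], "angular": [-0.18, 0, 0]}, {"offset": [-0.8, 0, 0], "angular": [-0.36, 0, 0]}, {"offset": [-1.2, 0, 0], "angular": [-0.54, 0, 0]}, {"offset": [-1.6, 0, 0], "angular": [-0.72, 0, 0]}, {"offset": [-2.0, 0, 0], "angular": [-0.9, 0, 0]}, {"offset": [-2.4, 0, 0], "angular": [-1.08, 0, 0]}]}}

```text
time_s: 21.12
tcp_pos: [0.6084, 0.0272, 0.3088]
eef_rot: [[-0.0, -0.998, -0.071], [-0.0, -0.071, 0.998], [-1.0, 0.0, -0.0]]
contact_force: [0.0, -0.6, 1.8]
finger_gap: 0.0427
```

Run:
```python
from h import *
im=robot.read_camera('wrist')
cv2.imwrite('pics/l_wrist.png',im[:,:,::-1])
s=robot.sense()
print(s['time_s'],s['tcp_pos'],s['eef_rot'].round(4),s['joint_pos'].round(1),s['contact_force'],s['torque'],s['finger_gap'])
```

```text
21.175 [0.60850604 0.02706171 0.30863664] [[-4.000e-04 -9.969e-01 -7.870e-02]
 [-4.000e-04 -7.870e-02  9.969e-01]
 [-1.000e+00  4.000e-04 -4.000e-04]] [ 20.   37.3 -41.7  95.7  28.3  58.1 153.2] [ 0.80204523  0.82134213 -0.37159196] [ 0.08171456 -0.15238954  0.07153466] 0.04263879147508005
```

View pics/l_wrist.png

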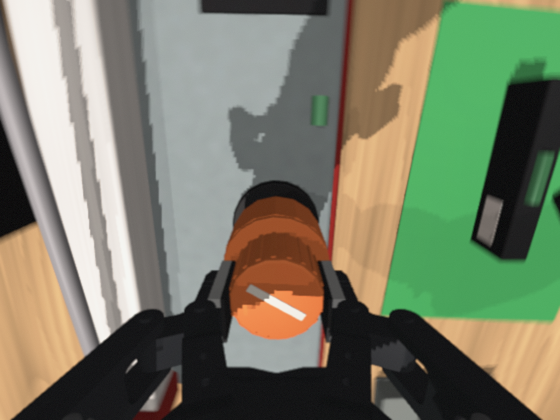

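{"method": "apply_moves", "body": {"deltas": [{"offset": [-0.5, 0, 0], "angular": [-0.05, 0, 0]}, {"offset": [-1.0, 0, 0], "angular": [-0.1, 0, 0]}]}}

```text
time_s: 21.42
tcp_pos: [0.6085, 0.0272, 0.3097]
eef_rot: [[-0.0, -0.987, -0.163], [-0.0, -0.163, 0.987], [-1.0, 0.0, -0.0]]
contact_force: [1.1, -0.6, 0.0]
finger_gap: 0.0424
```

{"method": "apply_moves", "body": {"deltas": [{"offset": [-0.3, 0, 0], "angular": [0, 0, 0]}, {"offset": [-0.7, 0, 0], "angular": [0, 0, 0]}, {"offset": [-1.0, 0, 0], "angular": [0, 0, 0]}]}}

```text
time_s: 21.8
tcp_pos: [0.6083, 0.0275, 0.311]
eef_rot: [[-0.0, -0.986, -0.166], [-0.0, -0.166, 0.986], [-1.0, 0.0, -0.0]]
contact_force: [0.0, -0.8, -0.7]
finger_gap: 0.0429
```

Run:
```python
from h import *
s=robot.sense()
print(s['time_s'],s['tcp_pos'],s['joint_pos'].round(1),s['contact_force'],s['torque'],s['finger_gap'])
```

```text
21.8 [0.60831331 0.02751142 0.31096269] [ 20.7  37.5 -43.2  95.6  29.2  58.8 157.4] [ 0.03419018 -0.78836766 -0.69101059] [-0.11799827 -0.17947317  0.01625405] 0.04291021103923237
```

{"method": "apply_moves", "body": {"deltas": [{"offset": [-0.5, 0, 0], "angular": [0, 0, 0]}, {"offset": [-1.0, 0, 0], "angular": [0, 0, 0]}, {"offset": [-1.5, 0, 0], "angular": [0, 0, 0]}]}}

```text
time_s: 22.18
tcp_pos: [0.6083, 0.0275, 0.3125]
eef_rot: [[-0.0, -0.986, -0.167], [-0.0, -0.167, 0.986], [-1.0, 0.0, -0.0]]
contact_force: [-0.2, -0.3, 0.2]
finger_gap: 0.0428
```

{"method": "apply_moves", "body": {"deltas": [{"offset": [-1, 0, 0], "angular": [0, 0, 0]}, {"offset": [-2, 0, 0], "angular": [0, 0, 0]}, {"offset": [-3, 0, 0], "angular": [0, 0, 0]}]}}

```text
time_s: 22.55
tcp_pos: [0.6082, 0.0276, 0.3154]
eef_rot: [[-0.001, -0.986, -0.168], [0.0, -0.168, 0.986], [-1.0, 0.001, 0.0]]
contact_force: [0.7, 0.3, -0.9]
finger_gap: 0.0429
```

{"method": "apply_moves", "body": {"deltas": [{"offset": [-4, 0, 0], "angular": [0, 0, 0]}, {"offset": [-8, 0, 0], "angular": [0, 0, 0]}, {"offset": [-12, 0, 0], "angular": [0, 0, 0]}, {"offset": [-14, 0, 0], "angular": [0, 0, 0]}, {"offset": [-16, 0, 0], "angular": [0, 0, 0]}, {"offset": [-18, 0, 0], "angular": [0, 0, 0]}, {"offset": [-20, 0, 0], "angular": [0, 0, 0]}]}}

```text
time_s: 23.42
tcp_pos: [0.6083, 0.0276, 0.3356]
eef_rot: [[-0.0, -0.986, -0.168], [-0.0, -0.168, 0.986], [-1.0, 0.0, -0.0]]
contact_force: [0.4, -0.4, -1.2]
finger_gap: 0.0425
```

Run:
```python
from h import *
im=robot.read_camera('wrist');im2=robot.read_camera('scene')
cv2.imwrite('pics/m_wrist.png',im[:,:,::-1])
cv2.imwrite('pics/m_scene.png',cv2.resize(im2[120:280,180:380,::-1],None,fx=4,fy=4))
s=robot.sense()
print(s['time_s'],s['tcp_pos'],s['joint_pos'].round(1),s['contact_force'],s['finger_gap'])
```

```text
23.525 [0.60838138 0.02762068 0.33573447] [ 21.3  36.1 -44.2  93.9  27.9  61.6 158.7] [-0.30943862  0.37647864 -1.98456913] 0.04261109197849357
```

View pics/m_wrist.png

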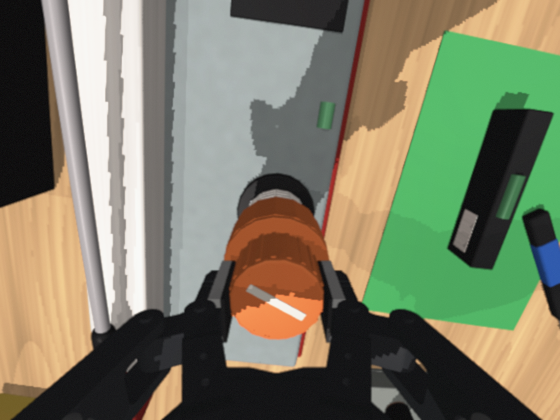

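View pics/m_scene.png

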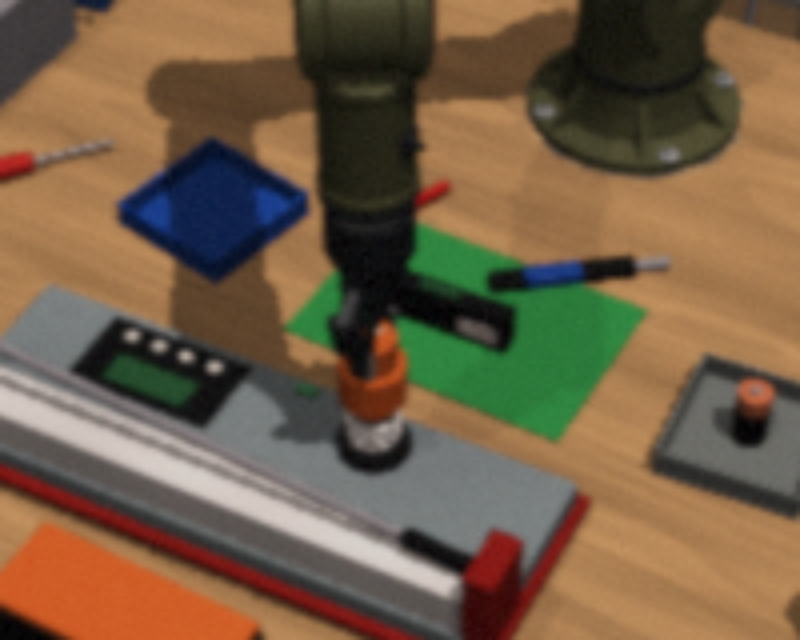

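The cap is off the white neck and held in the fingers. I'll lift it clear of the cell, then carry it to the tray while turning J7 back from its limit.

{"method": "apply_moves", "body": {"deltas": [{"offset": [-10, 0, 0], "angular": [0, 0, 0]}, {"offset": [-25, 0, 0], "angular": [0, 0, 0]}, {"offset": [-42, 0, 0], "angular": [0, 0, 0]}, {"offset": [-60, 0, 0], "angular": [0, 0, 0]}, {"offset": [-77, 0, 0], "angular": [0, 0, 0]}, {"offset": [-90, 0, 0], "angular": [0, 0, 0]}]}}

```text
time_s: 24.28
tcp_pos: [0.6083, 0.0277, 0.4271]
eef_rot: [[0.001, -0.986, -0.168], [-0.0, -0.168, 0.986], [-1.0, -0.001, -0.0]]
contact_force: [-0.1, -0.1, -1.4]
finger_gap: 0.0423
```

{"method": "apply_moves", "body": {"deltas": [{"offset": [0, 14, -14], "angular": [0.17, 0, 0]}, {"offset": [0, 40, -40], "angular": [0.34, 0, 0]}, {"offset": [0, 68, -69], "angular": [0.51, 0, 0]}, {"offset": [0, 98, -100], "angular": [0.68, 0, 0]}, {"offset": [0, 128, -130], "angular": [0.85, 0, 0]}, {"offset": [0, 158, -161], "angular": [1.02, 0, 0]}, {"offset": [0, 188, -191], "angular": [1.19, 0, 0]}, {"offset": [0, 217, -221], "angular": [1.36, 0, 0]}, {"offset": [0, 242, -247], "angular": [1.53, 0, 0]}, {"offset": [0, 264, -269], "angular": [1.7, 0, 0]}, {"offset": [0, 278, -283], "angular": [1.75, 0, 0]}, {"offset": [0, 278, -283], "angular": [1.75, 0, 0]}]}}

```text
time_s: 25.78
tcp_pos: [0.3812, -0.2987, 0.4256]
eef_rot: [[-0.0, 0.011, 1.0], [-0.0, 1.0, -0.011], [-1.0, -0.0, -0.0]]
contact_force: [0.8, 0.2, -1.2]
finger_gap: 0.0423
```

Run:
```python
from h import *
robot.read_camera('top')
P=pose('wrist');np.savez('w5.npz',R=P[1],t=P[2]);im=robot.read_camera('wrist');im2=robot.read_camera('top')
cv2.imwrite('pics/n_wrist.png',im[:,:,::-1])
cv2.imwrite('pics/n_top.png',im2[:,:,::-1])
s=robot.sense()
print(s['time_s'],s['tcp_pos'],s['eef_rot'].round(3),s['joint_pos'].round(1),s['contact_force'],s['finger_gap'])
```

```text
25.925 [ 0.3825426  -0.29690746  0.42559602] [[ 0.001  0.007  1.   ]
 [ 0.001  1.    -0.007]
 [-1.     0.001  0.001]] [ 51.9  16.1 -22.3 104.4   6.8  60.9 116.6] [ 0.7492328  -0.42587069 -2.08450082] 0.04250292037160823
```

View pics/n_wrist.png

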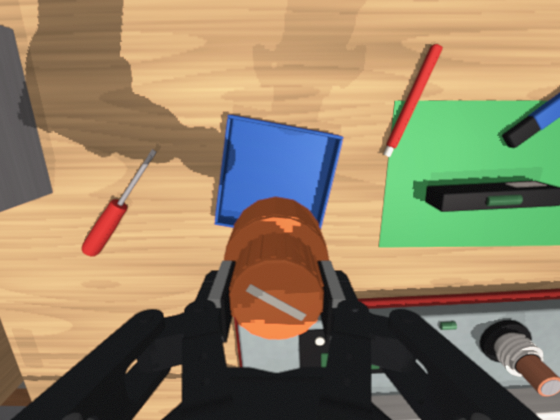

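View pics/n_top.png

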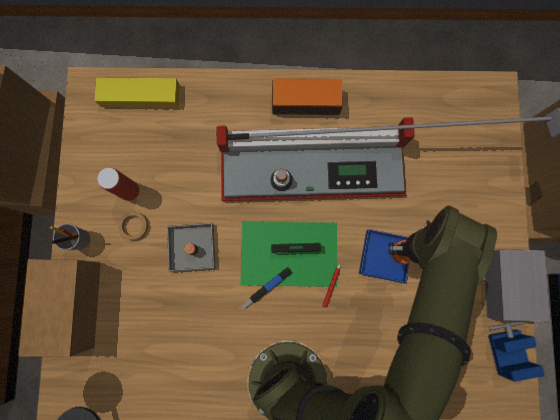

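Run:
```python
from h import *
d=np.load('w5.npz');P=(robot.camera_params('wrist'),d['R'],d['t'])
a,b,c=[at('wrist',u,.03,P) for u in((228,114),(342,137),(215,225))]
print(a,b,c,np.linalg.norm(a-b),np.linalg.norm(a-c),(b+c)/2)
X=at('wrist',(276,304),.2804,P);print('cap top',X)
s=robot.sense();print(s['tcp_pos'],s['eef_rot'].T@(np.array([.38,-.30,.4])-s['tcp_pos']))
```

```text
[ 0.29991263 -0.35222803  0.03      ] [ 0.32700181 -0.21803453  0.03      ] [ 0.43777345 -0.37743819  0.03      ] 0.1369003957239237 0.1401469162444557 [ 0.38238763 -0.29773636  0.03      ]
cap top [ 0.38081652 -0.29717699  0.2804    ]
[ 0.3825426  -0.29690746  0.42559602] [ 0.0255925  -0.00312685 -0.00253606]
```

{"method": "apply_moves", "body": {"deltas": [{"offset": [10, 0, 0], "angular": [0, 0, 0]}, {"offset": [30, 0, 0], "angular": [0, 0, 0]}, {"offset": [54, 0, 0], "angular": [0, 0, 0]}, {"offset": [78, 0, 0], "angular": [0, 0, 0]}, {"offset": [102, 0, 0], "angular": [0, 0, 0]}, {"offset": [126, 0, 0], "angular": [0, 0, 0]}, {"offset": [148, 0, 0], "angular": [0, 0, 0]}, {"offset": [166, 0, 0], "angular": [0, 0, 0]}, {"offset": [180, 0, 0], "angular": [0, 0, 0]}, {"offset": [188, 0, 0], "angular": [0, 0, 0]}, {"offset": [192, 0, 0], "angular": [0, 0, 0]}, {"offset": [192, 0, 0], "angular": [0, 0, 0]}]}}

```text
time_s: 27.42
tcp_pos: [0.3818, -0.298, 0.2336]
eef_rot: [[0.0, 0.011, 1.0], [-0.0, 1.0, -0.011], [-1.0, -0.0, 0.0]]
contact_force: [0.6, 0.2, -1.2]
finger_gap: 0.043
```

Run:
```python
from h import *
im=robot.read_camera('wrist');im2=robot.read_camera('scene')
cv2.imwrite('pics/o_wrist.png',im[:,:,::-1])
cv2.imwrite('pics/o_scene.png',cv2.resize(im2[110:230,170:330,::-1],None,fx=4,fy=4))
s=robot.sense()
print(s['time_s'],s['tcp_pos'],s['eef_rot'].round(3),s['joint_pos'].round(1),s['contact_force'],s['finger_gap'])
```

```text
27.525 [ 0.38182753 -0.29810559  0.23390369] [[ 0.001  0.011  1.   ]
 [-0.001  1.    -0.011]
 [-1.    -0.001  0.001]] [ 46.9  30.2 -17.1 119.   15.9  32.8 107.9] [-0.18426158 -0.11158239 -1.6061375 ] 0.042585414372255936
```

View pics/o_wrist.png

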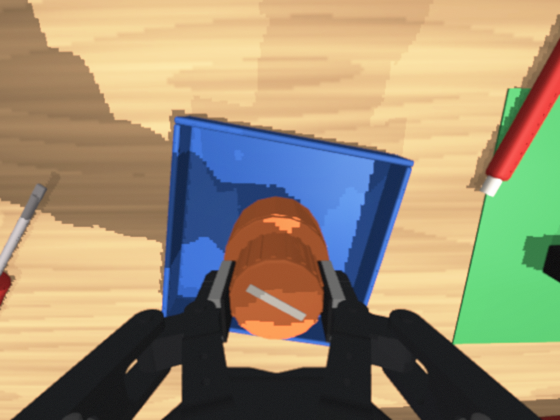

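View pics/o_scene.png

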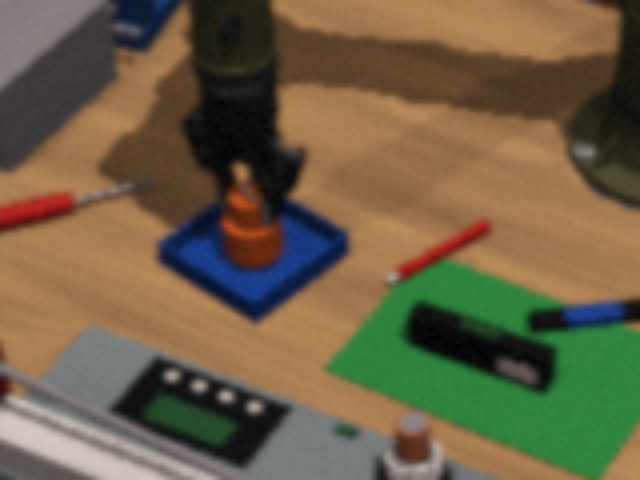

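The cap is over the tray, nearly centred. I'll lower it in small steps until it touches the floor.

{"method": "apply_moves", "body": {"deltas": [{"offset": [2, 0, 0], "angular": [0, 0, 0]}, {"offset": [4, 0, 0], "angular": [0, 0, 0]}, {"offset": [6, 0, 0], "angular": [0, 0, 0]}, {"offset": [7, 0, 0], "angular": [0, 0, 0]}, {"offset": [7, 0, 0], "angular": [0, 0, 0]}]}}

```text
time_s: 28.15
tcp_pos: [0.3817, -0.298, 0.2264]
eef_rot: [[-0.0, 0.011, 1.0], [0.0, 1.0, -0.011], [-1.0, 0.0, -0.0]]
contact_force: [-0.5, 0.3, -1.1]
finger_gap: 0.0427
```

{"method": "apply_moves", "body": {"deltas": [{"offset": [1, 0, 0], "angular": [0, 0, 0]}, {"offset": [2, 0, 0], "angular": [0, 0, 0]}, {"offset": [2, 0, 0], "angular": [0, 0, 0]}]}}

```text
time_s: 28.52
tcp_pos: [0.3817, -0.298, 0.2244]
eef_rot: [[-0.0, 0.011, 1.0], [0.0, 1.0, -0.011], [-1.0, 0.0, -0.0]]
contact_force: [-0.4, 0.2, -2.8]
finger_gap: 0.0429
```

{"method": "apply_moves", "body": {"deltas": [{"offset": [0.5, 0, 0], "angular": [0, 0, 0]}, {"offset": [1, 0, 0], "angular": [0, 0, 0]}, {"offset": [1, 0, 0], "angular": [0, 0, 0]}]}}

```text
time_s: 28.9
tcp_pos: [0.3817, -0.298, 0.2235]
eef_rot: [[-0.0, 0.011, 1.0], [-0.0, 1.0, -0.011], [-1.0, -0.0, -0.0]]
contact_force: [0.6, 0.3, -2.0]
finger_gap: 0.0426
```

{"method": "apply_moves", "body": {"deltas": [{"offset": [0.5, 0, 0], "angular": [0, 0, 0]}, {"offset": [1, 0, 0], "angular": [0, 0, 0]}, {"offset": [1, 0, 0], "angular": [0, 0, 0]}]}}

```text
time_s: 29.28
tcp_pos: [0.3817, -0.298, 0.2224]
eef_rot: [[-0.0, 0.011, 1.0], [0.0, 1.0, -0.011], [-1.0, 0.0, -0.0]]
contact_force: [-0.8, 0.6, -0.2]
finger_gap: 0.0422
```

{"method": "apply_moves", "body": {"deltas": [{"offset": [0.5, 0, 0], "angular": [0, 0, 0]}, {"offset": [0.5, 0, 0], "angular": [0, 0, 0]}]}}

```text
time_s: 29.52
tcp_pos: [0.3817, -0.298, 0.2221]
eef_rot: [[0.0, 0.011, 1.0], [-0.0, 1.0, -0.011], [-1.0, -0.0, 0.0]]
contact_force: [-0.0, -0.6, 1.3]
finger_gap: 0.0428
```

{"method": "apply_moves", "body": {"deltas": [{"offset": [0.5, 0, 0], "angular": [0, 0, 0]}, {"offset": [0.5, 0, 0], "angular": [0, 0, 0]}]}}

```text
time_s: 29.78
tcp_pos: [0.3817, -0.2979, 0.2221]
eef_rot: [[0.0, 0.011, 1.0], [-0.001, 1.0, -0.011], [-1.0, -0.001, 0.0]]
contact_force: [-2.6, 1.0, 7.9]
finger_gap: 0.0424
```

Run:
```python
from h import *
im=robot.read_camera('wrist');im2=robot.read_camera('scene')
cv2.imwrite('pics/p_wrist.png',im[:,:,::-1])
cv2.imwrite('pics/p_scene.png',cv2.resize(im2[140:200,200:280,::-1],None,fx=8,fy=8,interpolation=cv2.INTER_CUBIC))
s=robot.sense()
print(s['time_s'],s['tcp_pos'],s['contact_force'],s['finger_gap'])
```

```text
29.875 [ 0.38167064 -0.29793447  0.22207872] [-1.77872779  1.3262874   9.09488746] 0.04284497101680757
```

View pics/p_scene.png

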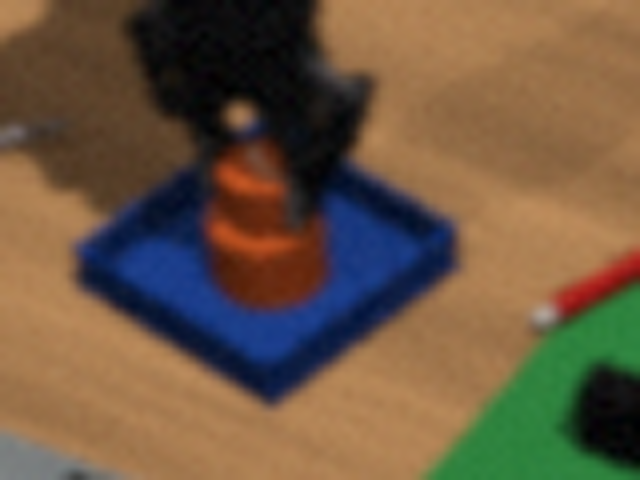

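It has contacted the tray floor (9 N up), so I'll ease off slightly, open and retreat straight up.

{"method": "apply_moves", "body": {"deltas": [{"offset": [-0.4, 0, 0], "angular": [0, 0, 0]}, {"offset": [-0.4, 0, 0], "angular": [0, 0, 0]}]}}

```text
time_s: 30.12
tcp_pos: [0.3817, -0.298, 0.2221]
eef_rot: [[0.0, 0.011, 1.0], [-0.0, 1.0, -0.011], [-1.0, -0.0, 0.0]]
contact_force: [-2.4, 1.1, 4.8]
finger_gap: 0.0428
```

{"method": "apply_moves", "body": {"deltas": [{"offset": [0, 0, 0], "angular": [0, 0, 0]}, {"offset": [0, 0, 0], "angular": [0, 0, 0]}, {"offset": [0, 0, 0], "angular": [0, 0, 0]}, {"offset": [0, 0, 0], "angular": [0, 0, 0]}], "fingers": 72}}

```text
time_s: 30.62
tcp_pos: [0.3817, -0.298, 0.2218]
eef_rot: [[-0.0, 0.011, 1.0], [0.0, 1.0, -0.011], [-1.0, 0.0, -0.0]]
contact_force: [0.3, 0.5, -0.5]
finger_gap: 0.0719
```

{"method": "apply_moves", "body": {"deltas": [{"offset": [-8, 0, 0], "angular": [0, 0, 0]}, {"offset": [-22, 0, 0], "angular": [0, 0, 0]}, {"offset": [-40, 0, 0], "angular": [0, 0, 0]}, {"offset": [-60, 0, 0], "angular": [0, 0, 0]}, {"offset": [-85, 0, 0], "angular": [0, 0, 0]}, {"offset": [-110, 0, 0], "angular": [0, 0, 0]}, {"offset": [-130, 0, 0], "angular": [0, 0, 0]}, {"offset": [-140, 0, 0], "angular": [0, 0, 0]}, {"offset": [-140, 0, 0], "angular": [0, 0, 0]}]}}

```text
time_s: 31.75
tcp_pos: [0.3817, -0.298, 0.3627]
eef_rot: [[0.001, 0.011, 1.0], [-0.001, 1.0, -0.011], [-1.0, -0.001, 0.001]]
contact_force: [0.1, -0.4, -0.7]
finger_gap: 0.0722
```

Run:
```python
from h import *
robot.read_camera('top')
P=pose('wrist');np.savez('w6.npz',R=P[1],t=P[2]);im=robot.read_camera('wrist');im2=robot.read_camera('scene')
cv2.imwrite('pics/q_wrist.png',im[:,:,::-1]);cv2.imwrite('pics/q_full.png',im2[:,:,::-1])
cv2.imwrite('pics/q_scene.png',cv2.resize(im2[140:200,200:280,::-1],None,fx=8,fy=8,interpolation=cv2.INTER_CUBIC))
s=robot.sense()
print(s['time_s'],s['tcp_pos'],s['contact_force'],s['finger_gap'])
```

```text
31.9 [ 0.38143006 -0.29790038  0.36126794] [-0.10075187 -0.40143966 -0.44355901] 0.07173759796457742
```

View pics/q_scene.png

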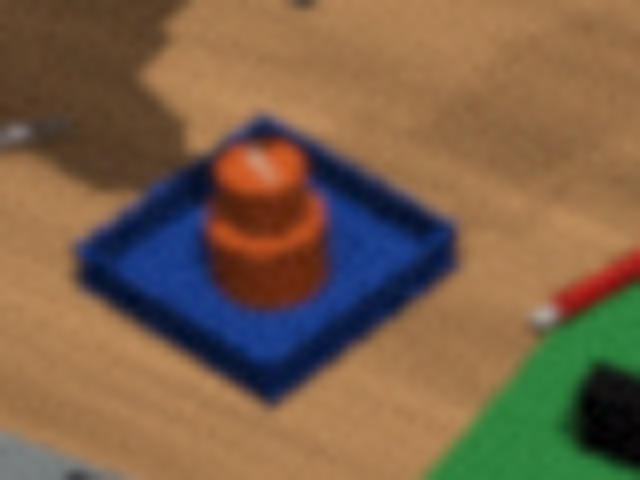

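View pics/q_wrist.png

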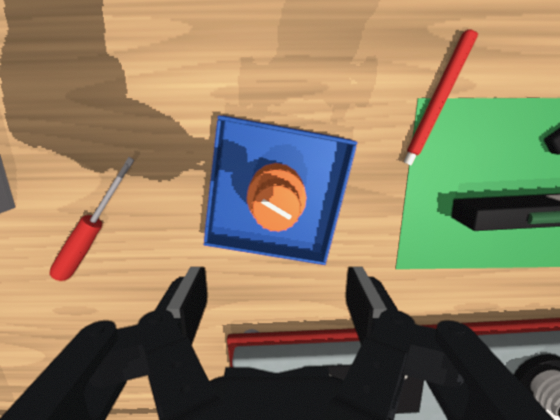

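View pics/q_full.png

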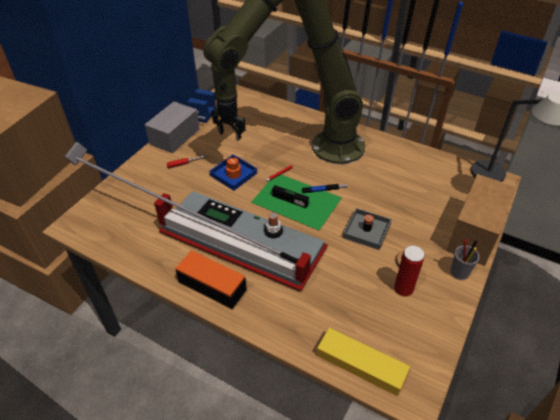

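The cap stands upright near the tray's centre (wrist picture about (277,198)). The gripper is clear, and the bystanders look as they did at the start. I'll hand the job in.

Run:
```python
from h import *
d=np.load('w6.npz');P=(robot.camera_params('wrist'),d['R'],d['t'])
print(at('wrist',(274.5,203),.076,P))
s=robot.sense();print(s['time_s'],abs(s['dq']).max())
print(robot.hand_in())
```

```text
[ 0.37487911 -0.29886724  0.076     ]
31.9 0.354289311722255
the job is handed in; nothing more can be done
None
```

I unscrewed the cap, carried it to the blue tray, stood it there grip up and let go. I handed the job in at 31.9 s of the 72 s allowed; `hand_in` gives no verdict.

- **Unscrewing:** I turned it about 1.9 turns in two grips, raising the arm 14 mm per turn to follow the thread. The wrist force readings between moves stayed under about 3 N. Force between cap and gauge has no reading of its own, so I could not check the 60 N limit directly.
- **Coming free:** I eased the cap off, lifted it about 20 mm straight up and paused over the neck. The scene and wrist pictures then showed it off the neck and still in the fingers. I lifted it well over the cell before moving sideways.
- **Placing:** I lowered it until it touched the tray floor, at about 9 N, then eased off, opened the fingers and moved straight up.
- **Last checks:**
  - The pictures show the cap upright on the tray floor, with the gripper about 140 mm higher than where it let go.
  - From the last wrist picture, the cap is about 7 mm from the tray centre, against a limit of 50 mm.
  - The bystanders look unmoved, but I judged that by eye from the last pictures.
- **Disagreement:** The first scene-camera reading of the tray centre was about 10 mm away from the top-camera one. The wrist camera later agreed with the top camera to about 3 mm, so I used that.

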